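# Dispense one desiccant capsule into the finds dish

### The job

The dark lump in the white foam dish must be stored dry: press the blue plunger of the capsule dispenser all the way down once and let it spring back up, so that a single desiccant capsule comes out onto the dark metal deck in front of the tube. Then nudge that capsule sideways with a fingertip, along the deck and over its edge, so that it drops into the dish. Only push, never lift or carry anything; keep the other capsules in the tube and leave everything else where it stands.

Things in the scene. Friction and masses are not known exactly. Their poses are not given: they have to be found in the camera images.
- dispenser: Bench-top capsule dispenser, fixed, 172 x 72 mm in plan. Origin on the table under the axis of its clear tube; x points from the outfeed to the plunger, z up. Its dark grey metal deck, top 34 mm above the table, spans x -70 to +102 and y -36 to +36 mm. Behind the tube, at x 49 to 67 mm, two crank brackets at y = +-22.5 mm reach 90 mm high.
- outfeed (a point): Point on the deck (34 mm above the table) where the capsule comes to lie, 46 mm in front of the tube axis. Here, from x = -68 to -23 mm of the dispenser, the deck is bare and open over both side edges (y = +36 and -36 mm); a lip 4 mm high closes its front at x = -70 mm.
- magazine (a point): Point on the deck on the axis of the upright clear tube that holds the capsules. The tube is 37 mm wide outside (44 mm at its foot flange and rim) and its mouth is 93 mm above the table.
- plunger (a joint): Travel of the spring plunger in m: 0 up at rest, 0.024 fully down. It moves straight down, takes about 4 N to start and 8 N fully down (a little more when pressed fast), and springs back when released. Through the bell crank it drives the black shuttle forward twice as far, which pushes the lowest capsule out under the tube.
- knob_top (a point): Centre of the top of the blue plunger knob (31 mm across), 75 mm behind the tube axis; 122 mm above the table at rest, 98 mm when fully pressed.
- capsule_1: Lowest desiccant capsule in the tube, the one that comes out: a white plastic disc 30 mm across and 12 mm high with an orange window on top, 14 g. Origin at the centre of its underside, z its axis. After a full press it lies on the deck about 46 mm in front of the tube axis (at x about -0.046 in the dispenser's frame).
- capsule_2: Second capsule, same make, stacked on the first; it drops to the deck inside the tube when the plunger returns. Stays in the tube.
- capsule_3: Third capsule, same make. Stays in the tube.
- capsule_4: Fourth capsule, same make. Stays in the tube.
- dish: White foam dish, loose, 132 (its x) x 182 (its y) mm and 24 mm high, floor about 5 mm thick, sloping sides. Origin at the centre of its underside. It lies beside the deck, on its left or its right, one long rim tucked a few mm under the deck's side edge.
- dark_lump: Dark grey lump, 37 x 48 x 27 mm, lying in the dish at the end away from the robot. Origin at its underside.
- tape_roll: Roll of pale green tape lying flat on the other side of the dispenser, 119 mm across, 25 mm high. Bystander. Origin at the centre of its underside.
- white_can: White film canister with grey lid, 34 mm across, 51 mm high, standing beside the plunger, some 90 mm to its right. Bystander. Origin at the centre of its underside.
- jar: Clear jar with red lid, 65 mm across, 99 mm high, standing beside the plunger, some 90 mm to its left. Bystander. Origin at the centre of its underside.
Things that resemble listed ones, but are neither listed nor needed, are in the scene too. What is shaped like the capsule_4 but purple is not meant. There is more than one size of the dish; the one meant has the size given above.

How it is judged (in metres and radians):
On the way, in this order (a step that is already met when the one before it is completed fails the run):
1. the plunger is pressed all the way down (value of joint plunger above 0.0215 m), for 0.05 s.
2. the plunger is back up and one capsule lies free on the deck in front of the tube (value of joint plunger below 0.003 m and x of capsule_1 in the frame of dispenser below -0.036 m and y of capsule_1 in the frame of dispenser between -0.02 and 0.02 m and height (world z) of capsule_1 above 0.031 m), for 0.1 s.
3. a finger pushes the capsule while it is still on the deck (contact force between the fingers and capsule_1 above 0.01 N and height (world z) of capsule_1 above 0.031 m), for 0.02 s.
At the end, for the whole second after the job is handed in: The ejected capsule rests inside the dish (centre within 58 x 83 mm of the dish's, underside under 26 mm high), the other three stay in the tube within 6 mm of its axis with the next one down on the deck, the lump is in the flat-lying dish, the plunger is up to within 3 mm (x of capsule_1 in the frame of dish between -0.058 and 0.058 m and y of capsule_1 in the frame of dish between -0.083 and 0.083 m and height (world z) of capsule_1 below 0.026 m and linear speed of capsule_1 below 0.02 m/s and horizontal distance between each of capsule_2, capsule_3, capsule_4 and magazine below 0.006 m and height (world z) of capsule_2 below 0.038 m and horizontal distance between dark_lump and dish below 0.085 m and angle between dish's own z axis and vertical below 0.1 rad and value of joint plunger below 0.003 m); the robot touches nothing.
It fails at once if a second capsule leaves the tube (horizontal distance between any of capsule_2, capsule_3, capsule_4 and magazine above 0.02 m).
It fails at once if the capsule is lifted off the deck (more than 12 mm) (height (world z) of capsule_1 above 0.046 m).
It fails at once if the capsule is carried out beyond the deck's edge instead of being pushed over it (height (world z) of capsule_1 above 0.03 m and (y of capsule_1 in the frame of dispenser above 0.058 m or y of capsule_1 in the frame of dispenser below -0.058 m or x of capsule_1 in the frame of dispenser below -0.092 m)).
It fails at once if the dish or the lump in it is shifted more than 30 mm (distance of any of dish, dark_lump from where it was at the start of the episode above 0.03 m).
It fails at once if the tape, the canister or the jar is shifted more than 20 mm (distance of any of tape_roll, white_can, jar from where it was at the start of the episode above 0.02 m).
It also fails if it takes over 48 s, if anything falls off the work surface, if the arm or the gripper's body presses on something with over 40 N, if the wrist force passes 120 N, or if a joint passes its speed limit or range.

### The arm

A 6-joint arm with a two-finger parallel gripper is mounted at the origin on the work surface; the furniture and walls round the work are solid. World frame = base frame: x ahead of the robot, y to its left, z up, the work surface at z = 0. Lengths are in mm, angles in rad, forces in N, time in s.
With the tool pointing down it reaches from about 325 to 875 mm from the base axis. Payload 4.4 kg.
Tool frame: the origin (TCP) lies on the centre line of the jaws, within the pads' length; the fingertips stand ahead of it and the grasp point (between the pads) lies 6 mm ahead of it (ctrl.tcp_to_tips is the z of the fingertips in the tool frame, in mm); z points along the fingers, y is the direction in which the jaws open and shut (so a half turn about z gives the same grasp; the last joint's range is limited). The gripper opens to 85 mm and grips with 20 to 120 N. Pads are 22 mm wide; open, the fingers measure 114 mm over their backs; the gripper's body (76 mm by 85 mm) begins 54 mm behind the grasp point. The pads swing forward as they close: fully open they stand 13 mm farther back than shut.
Start: joints at [0.958, 0.207, 1.542, -0, 1.393, -0.15], TCP at [256.721, 514.511, 256.282] pointing down, gripper open.
Joint ranges: [-2.73, 2.73], [-0.86, 2.22], [0.23, 2.46], [-1.11, 4.25], [0.08, 2.63], [-2.82, 2.82]. Speed limits (rad/s): [2.79, 2.79, 3.14, 3.14, 3.14, 3.14].

### API

Orientations are given as a 3x3 rotation matrix whose columns are the frame's x, y, z axes.
In Python, from plant import ctrl, sensors, optics gives the robot as it stands. Calls block until the motion is done:
- ctrl.move_ptp(position, orientation): joint-space move of the TCP to a pose.
- ctrl.move_l(position, rot=None, vel=150, threshold=None): straight line of the TCP; rot=None keeps the orientation; vel is the mean speed in mm/s. With threshold (N) it stops when the force on the tool has changed by that much, and returns True; else False.
- ctrl.set_joints(angles): joint-space move.
- ctrl.gripper_to(opening, force=None): finger opening in mm; force is the grip in N (None keeps the last); returns when the fingers have stopped.
- ctrl.hold(seconds).
- ctrl.solve_ik(position, orientation): joint angles nearest the present ones, or None.
- sensors.read_state(): the state.
- optics.grab_frame(name): name is "scene" or "top"; returns (picture, depth): 480x640x3 uint8, red, green, blue; 480x640 float32, mm along the optical axis (not along the pixel's ray), 0 where there is no reading.
- optics.camera_params(name): a dict with "mtx" (3x3 intrinsics, pixels), "k1" (the pictures are not rectified: a ray, as slopes to the right and down, at radius r is drawn at 1 + k1 r^2 times it, then the intrinsics apply), "R" (3x3) and "t" (3): a world point X has camera coordinates R X + t. Camera axes: x right, y down, z forward; pixel columns grow to the right and rows downward; lengths in mm; the calibration is good to about 2 mm. A picture is of the moment at which its call begins. camera_params takes no time and is no camera call.
A pose or a line that the arm cannot do raises ctrl.MotionError and nothing moves.
- ctrl.finish_job(): hands the job in, once; it reports no verdict.
The state is a dict: "t": time; "q": joint angles; "qvel": joint speeds; "tau": joint torques, N m; "eef_pos": TCP position; "eef_rot": TCP orientation; "force": force on the tool from outside, world axes, zero at the start; "wrist_torque": the same for the moment, N m; "grip_width": finger opening in mm.
Only numpy, scipy, OpenCV 4.12 (cv2) and the standard library are available. Lean on these libraries where they do the work, as an engineer would, in place of code of your own. Each camera call takes 0.05 s, during which the arm holds its last target. There are 200 camera calls.

## Working session

There is one attempt and no reset: what is moved stays moved. The work goes in short steps, each a Python script; the robot and the scene stay as the last script left them, time stands still between calls to the robot, and variables do not carry over. Pictures are saved under pics/ and viewed, about 8 in all and at most 12, crops included, and the job is handed in when it is done.

```bash
mkdir -p pics && cat > h.py <<'E'
from plant import ctrl, sensors, optics
import numpy as np, cv2
def grab(n,fn=None):
    p,d=optics.grab_frame(n)
    if fn: cv2.imwrite('pics/'+fn,cv2.cvtColor(p,cv2.COLOR_RGB2BGR))
    np.savez('last_'+n+'.npz',p=p,d=d)
    return p,d
def world(n,d):
    c=optics.camera_params(n);h,w=d.shape
    v,u=np.mgrid[:h,:w].astype(float);m=c['mtx']
    a=np.stack([u.ravel(),v.ravel()],1)[:,None]
    xy=cv2.undistortPoints(a,m,np.array([c['k1'],0,0,0.]))[:,0]
    z=d.ravel();P=np.c_[xy*z[:,None],z]
    W=(P-c['t'])@c['R']; W[z<=0]=np.nan
    return W.reshape(h,w,3)
E
python3 - <<'E'
from h import *
for n in('top','scene'):
    p,d=grab(n,n+'1.png');c=optics.camera_params(n);print(n,c['mtx'].tolist(),c['k1'],(-c['R'].T@c['t']))
print(ctrl.tcp_to_tips)
E
```

```text
top [[498.1112563885467, 0.0, 311.435901345733], [0.0, 498.1112563885467, 235.22939527970274], [0.0, 0.0, 1.0]] -0.08610957382638307 [488.46179013 -22.64320077 967.97747346]
scene [[471.4346745247839, 0.0, 316.25212172473294], [0.0, 471.4346745247839, 239.2195925677444], [0.0, 0.0, 1.0]] -0.04103826633773277 [ 188.71227661 -505.02744334  706.00861791]
25.0
```

View pics/top1.png

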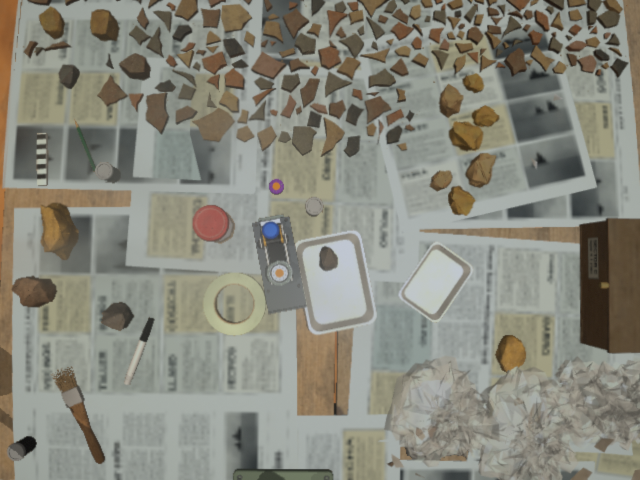

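View pics/scene1.png

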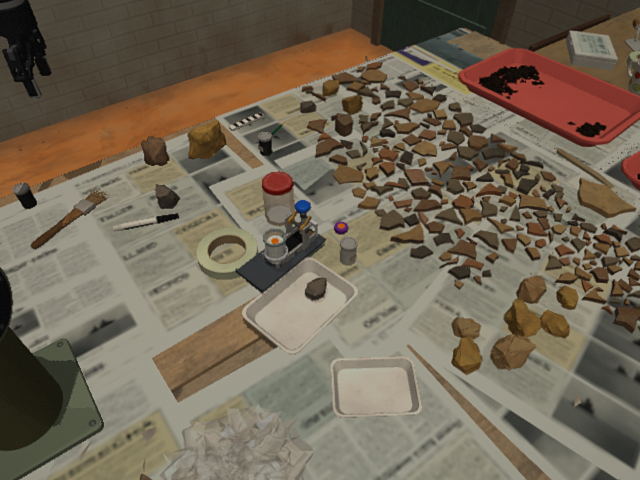

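The top view shows the dispenser at (278,262), with the blue knob at (271,230) and the tube at (279,272). There are two candidate dishes: the big one at (337,282), which holds the lump and is tucked against the deck, and a small empty one at (436,282). The big one fits. The purple disc at (276,186) is a decoy. Next I'll measure these and confirm with a crop.

```bash
python3 - <<'E'
from h import *
f=np.load('last_top.npz');p,d=f['p'],f['d'];W=world('top',d)
hsv=cv2.cvtColor(p,cv2.COLOR_RGB2HSV)
box=np.zeros(d.shape,bool);box[205:345,190:390]=1
z=W[...,2]
def rep(n,m):
    m=m&box&np.isfinite(z); q=W[m]; print(n,m.sum(),np.median(q,0).round(1),q.mean(0).round(1))
    return q
blue=(hsv[...,0]>100)&(hsv[...,0]<125)&(hsv[...,1]>150)
q=rep('knob',blue&(z>105))
sub=box.copy();sub[:,:250]=0;sub[:,310:]=0
dk=sub&(abs(z-34)<4); dk=cv2.morphologyEx(dk.astype(np.uint8),cv2.MORPH_OPEN,np.ones((2,2)))>0
nl,lab,st,_=cv2.connectedComponentsWithStats(dk.astype(np.uint8));k=1+st[1:,4].argmax()
q=rep('deck',lab==k);r=cv2.minAreaRect(q[:,:2].astype(np.float32));print(r,cv2.boxPoints(r).round(1).tolist())
wh=(hsv[...,1]<40)&(hsv[...,2]>140);wh[:,:290]=0;wh&=(z>2)&(z<40)
nl,lab,st,_=cv2.connectedComponentsWithStats((wh&box).astype(np.uint8));k=1+st[1:,4].argmax()
q=rep('dish',lab==k);r=cv2.minAreaRect(q[:,:2].astype(np.float32));print(r)
rep('tubetop',sub&(z>80)&(np.mgrid[:480,:640][0]>255))
for n,u,v in(('or',279,272),('knob',271,228),('jar',211,223),('can',314,206),('lump',328,258)): print(n,W[v-1:v+2,u-1:u+2].reshape(-1,3).mean(0).round(1))
print(d[262:285:2,266:294:2].astype(int))
cv2.imwrite('pics/crop1.png',cv2.cvtColor(cv2.resize(p[200:345,190:390],None,fx=4,fy=4,interpolation=2),cv2.COLOR_RGB2BGR))
E
```

```text
knob 19 [557.2  23.1 121.6] [557.6  22.3 121.2]
deck 1894 [452.1   1.4  33.6] [469.7   7.8  33.9]
((486.66650390625, 12.955669403076172), (178.05682373046875, 74.69486999511719), 11.245373725891113) [[392.1000061035156, 32.20000076293945], [406.6000061035156, -41.0], [581.2999877929688, -6.300000190734863], [566.7000122070312, 66.9000015258789]]
dish 3720 [ 451.9 -101.3    4.3] [455.9 -98.3   9.2]
((459.0218200683594, -98.46067810058594), (194.21693420410156, 148.56329345703125), 14.039673805236816)
tubetop 394 [474.9  11.1  88.5] [475.   11.1  87.4]
or [476.7  11.2  80.9]
knob [551.8  24.7 121.3]
jar [560.5 131.   98.8]
can [599.5 -50.1  49.3]
lump [503.8 -78.6  28.6]
[[932 914 932 920 872 872 870 873 870 871 933 919 934 935]
 [927 917 933 876 869 875 929 929 929 871 872 911 931 932]
 [931 918 869 870 928 882 881 884 882 896 873 874 929 930]
 [929 871 874 909 884 882 878 885 880 882 894 871 874 931]
 [931 870 880 882 882 882 882 884 882 885 881 873 869 931]
 [930 871 885 884 882 882 883 883 881 882 885 932 870 930]
 [929 872 889 880 882 880 885 883 881 881 880 932 874 933]
 [932 872 872 881 883 882 882 884 881 880 883 873 871 923]
 [926 873 870 903 880 884 881 882 881 882 931 873 871 917]
 [929 930 872 870 900 881 881 881 879 929   0 869 928 916]
 [929 932 930 869 870 880 888 892 872 871 867 928 927 929]
 [928 929 929 911 870 869 869 870 873 868 929 926 928 932]]
```

View pics/crop1.png

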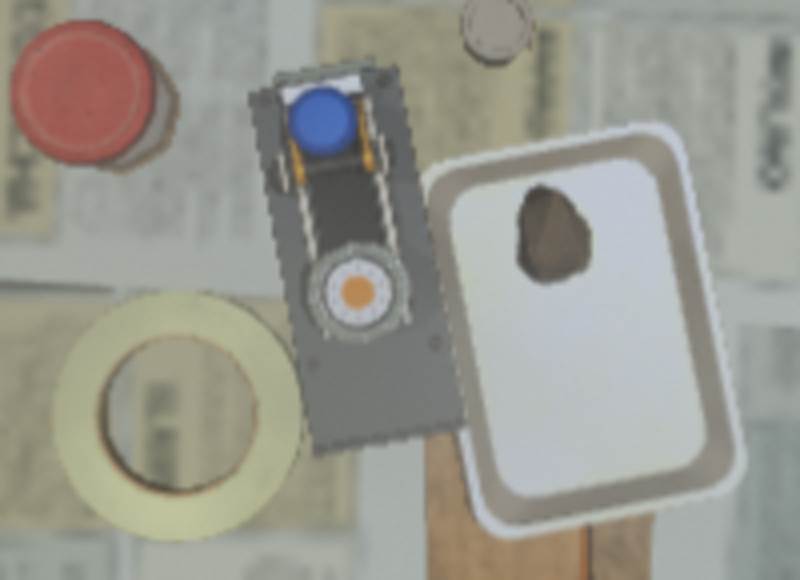

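The crop confirms the big dish on the robot's right (−y side) of the deck, holding the lump, with tape on the left. Dispenser yaw is about 0.19 rad, the tube axis is at about (475,11), and the knob at about (549,25). Now I'll press.

```bash
cat >> h.py <<'E'
yaw=0.19;c_,s_=np.cos(yaw),np.sin(yaw)
R=np.array([[c_,s_,0],[s_,-c_,0],[0,0,-1.]])
O=np.array([475,10.9])
def D(x,y,ztip): return [O[0]+c_*x-s_*y,O[1]+s_*x+c_*y,ztip+ctrl.tcp_to_tips]
E
python3 - <<'E'
from h import *
S=sensors.read_state
ctrl.gripper_to(0,force=30)
ctrl.move_ptp(D(75,0,160),R)
print(S()['t'],S()['eef_pos'],S()['q'],S()['force'])
print(ctrl.move_l(D(75,0,110),vel=50,threshold=3)); s=S();print(s['eef_pos'],s['force'])
print(ctrl.move_l(D(75,0,96),vel=30,threshold=16)); s=S();print(s['t'],s['eef_pos'],s['force'])
E
```

```text
2.9333 [548.67375631  25.84213566 185.13178777] [-1.10681358e-01  2.21549737e-01  1.67818997e+00  3.19750320e-04
  1.24163172e+00  1.26867041e+00] [-0.58957219  0.98310112 -0.43862703]
True
[548.03703084  25.12362607 144.87839163] [-0.1844723  -0.30027     4.19009926]
True
4.4583 [548.22589799  25.0830289  123.49149202] [-1.53859602 -0.04975378  6.94757398]
```

```bash
python3 - <<'E'
from h import *
S=sensors.read_state
print(ctrl.move_l(D(75,0,96.5),vel=15,threshold=20)); s=S();print(s['t'],s['eef_pos'],s['force'])
ctrl.hold(.2);s=S();print(s['eef_pos'],s['force'])
grab('scene','press.png')
ctrl.move_l(D(75,0,150),vel=80); print(S()['t'],S()['force'])
p,d=grab('top');W=world('top',d)
q,_=grab('scene')
a=cv2.resize(p[200:345,220:390],(680,580))[:, :]; b=cv2.resize(q[170:310,210:370],(640,560))
o=np.zeros((600,800,3),np.uint8);o[:300,:400]=cv2.resize(p[215:335,230:390],(400,300));o[300:,:400]=cv2.resize(q[180:300,220:380],(400,300))
pr=cv2.cvtColor(cv2.imread('pics/press.png'),cv2.COLOR_BGR2RGB);o[300:,400:]=cv2.resize(pr[180:300,220:380],(400,300))
cv2.imwrite('pics/after.png',cv2.cvtColor(o,cv2.COLOR_RGB2BGR))
E
```

```text
False
4.7083 [548.29110782  25.07561136 123.01040605] [-5.59374486  0.62917833 12.52043154]
[548.25743571  25.09953787 123.00461488] [-4.40887871  0.29950081 11.76482247]
5.775 [-0.45640513  0.32497768 -0.03218033]
```

View pics/after.png

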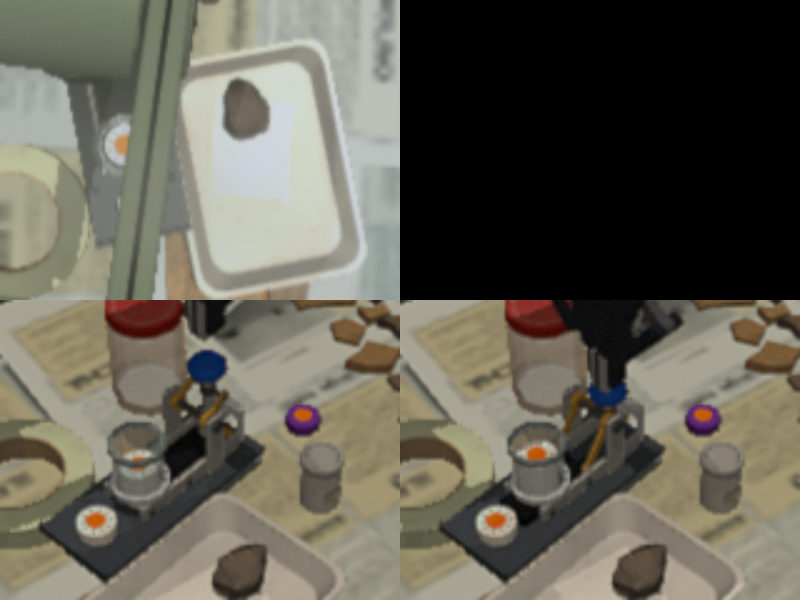

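The capsule is out on the deck, at scene pixel (258,269), the plunger is back up, and the stack has dropped. Next I'll locate the capsule and move the finger in beside it.

```bash
python3 - <<'E'
from h import *
S=sensors.read_state
f=np.load('last_scene.npz');p=f['p'];W=world('scene',f['d']);hsv=cv2.cvtColor(p,cv2.COLOR_RGB2HSV)
m=np.zeros(p.shape[:2],bool);m[250:290,238:280]=1
m&=(hsv[...,0]<16)&(hsv[...,1]>170)&(hsv[...,2]>150)
v,u=np.nonzero(m);uv=np.array([[[u.mean(),v.mean()]]]);c=optics.camera_params('scene')
xy=cv2.undistortPoints(uv,c['mtx'],np.array([c['k1'],0,0,0.]))[0,0]
r=np.r_[xy,1]@c['R'];o=-c['R'].T@c['t'];P=o+r*(46-o[2])/r[2]
e=P[:2]-O;cx,cy=e@[c_,s_],e@[-s_,c_];print(m.sum(),uv,P.round(1),'depth',np.nanmedian(W[m],0).round(1),'disp',cx,cy)
x=float(np.clip(cx,-52,-42))
ctrl.move_l(D(75,0,190),vel=150)
ctrl.move_ptp(D(x,44,150),R)
ctrl.move_l(D(x,44,60),vel=120)
print(ctrl.move_l(D(x,44,38.5),vel=50,threshold=5)); s=S();print(x,s['t'],s['eef_pos'],s['force'],np.abs(s['q']).round(2))
q,_=grab('scene')
cv2.imwrite('pics/near.png',cv2.cvtColor(cv2.resize(q[190:310,200:360],(800,600)),cv2.COLOR_RGB2BGR))
E
```

```text
28 [[[257.85714286 267.64285714]]] [431.    2.3  46. ] depth [430.7   1.2  47.4] disp -44.78302321159604 -0.13097629079924614
False
-44.78302321159604 8.3667 [422.46653197  45.68469461  63.18980842] [ 0.78544794  0.71338821 -0.87613791] [0.1  0.17 2.05 0.   0.92 1.28]
```

View pics/near.png

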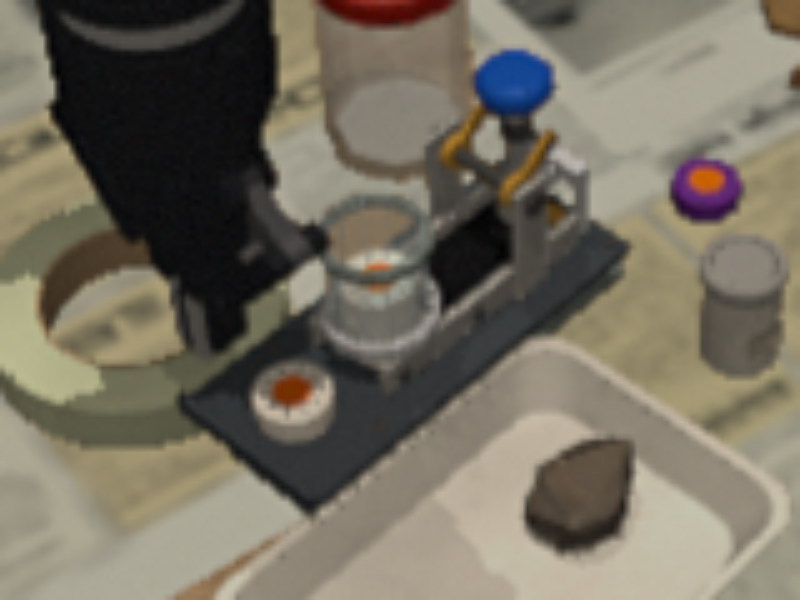

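The fingertip (210,345 in the crop) is beside the capsule (292,395), and the knuckle stays clear of the tube. Now I'll push toward −y, with the finger shifted 2 mm away from the tube.

```bash
python3 - <<'E'
from h import *
S=sensors.read_state
print(ctrl.move_l(D(-47,36,38.5),vel=50,threshold=6))
print(ctrl.move_l(D(-47,-14,38.5),vel=60,threshold=6)); s=S();print(s['t'],s['eef_pos'],s['force'])
ctrl.hold(.3)
q,_=grab('scene')
cv2.imwrite('pics/push.png',cv2.cvtColor(cv2.resize(q[200:350,200:400],(800,600)),cv2.COLOR_RGB2BGR))
E
```

```text
False
False
9.7167 [431.29025639 -11.63850497  63.38817215] [-0.86143823  0.01232121  0.44281859]
```

View pics/push.png

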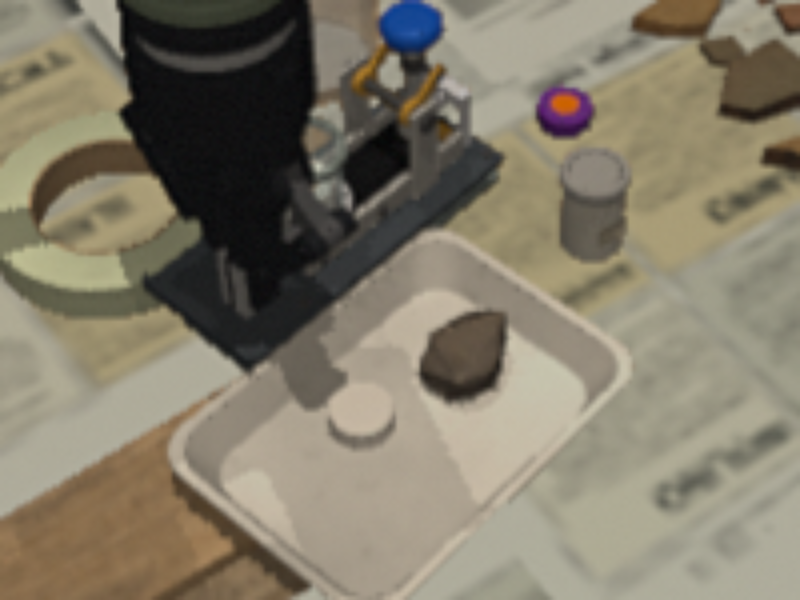

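The capsule lies upside down, flat on the dish floor at crop (361,413). I'll lift straight up, clear away, and check.

```bash
python3 - <<'E'
from h import *
S=sensors.read_state
ctrl.move_l(D(-47,-10,170),vel=120)
ctrl.move_ptp([256.7,400,256],R)
p,d=grab('top');q,_=grab('scene');W=world('top',d)
print(S()['t'],S()['force'],'tube stack',W[268:276,275:283].reshape(-1,3)[:,2].round(0)[::6])
o=np.zeros((600,800,3),np.uint8);o[:300,:400]=cv2.resize(p[200:350,190:390],(400,300));o[300:,:400]=cv2.resize(q[180:300,220:380],(400,300));o[300:,400:]=cv2.resize(q[220:340,230:390],(400,300))
o[:300,400:]=cv2.resize(p[250:295,260:320],(400,300))
cv2.imwrite('pics/end.png',cv2.cvtColor(o,cv2.COLOR_RGB2BGR))
E
```

```text
13.0583 [ 0.78026045  0.85149259 -0.71328535] tube stack [71. 70. 69. 67. 70. 69. 66. 71. 67. 70. 71.]
```

View pics/end.png

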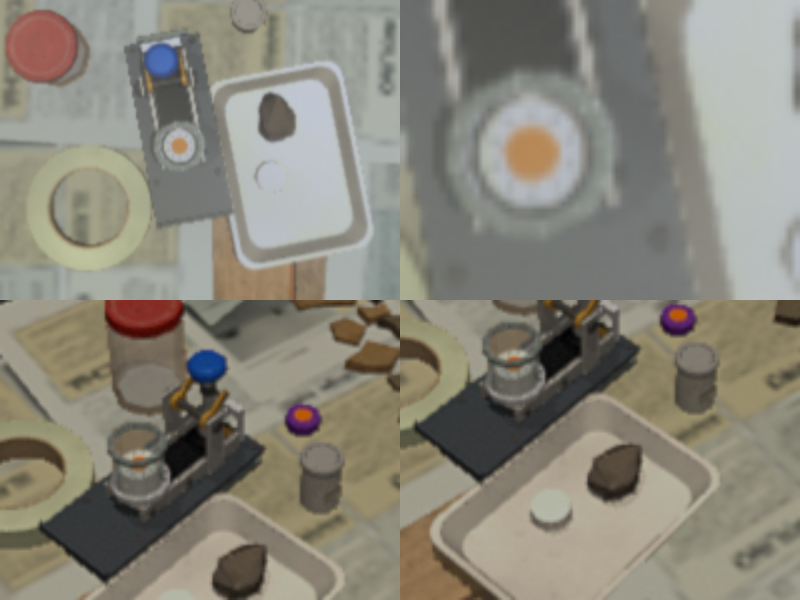

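The capsule is in the dish at panel pixel (270,176) and the plunger is up. The stack top measures 70 mm, which is the deck plus three capsules, and nothing else has moved.

```bash
python3 -c "
from plant import ctrl;ctrl.finish_job()"
```

```text
the job is handed in; nothing more can be done
```

The job is done and handed in at about 13 s on the robot's clock. I pressed the blue plunger fully down with the closed fingers (fingertips to about 98 mm, 12 N) and let it spring back. I then pushed the ejected capsule sideways over the right edge of the deck into the large dish.

My last pictures showed:
- **Capsule:** it lies flat on the dish floor but upside down, with its orange window underneath. The task sets no condition on which way up it lands.
- **Tube:** the stack is centred, and its top measures about 70 mm. That fits three capsules sitting on the deck.
- **Everything else:** the plunger is up, the arm is clear, and the lump, dish, tape, canister and jar show no visible shift.

No check failed. One reading disagreed during the press: the first downward move stopped early on its 16 N force threshold, although the sensor read only about 7 N just afterwards. I pressed on to the full depth in a second short move without releasing the knob.

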